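# Press the pliers and the try square home in their cutout trays

### The job

Put the pliers and the try square away: press each one fully home, flat on the floor of the sloping tray cut to its shape, in the orientation that matches the cutout, past the spring clips. Either may go first. Leave the other things on the table where they are.

Things in the scene. Friction and masses are not known exactly. Their poses are not given: they have to be found in the camera images.
- pliers: Pliers, closed and rigid: steel head, two black rubber handles, 150 mm long, 18 mm thick, 0.15 to 0.3 kg, lying flat, the same side up as in the tray. Origin: underside, middle of the joint, the place to grip: a block with flat sides 26 mm apart (y +-13), x -18 to +18. x points to the nose, z up (top at z 18).
- square: Try square, a rigid L: dark wooden stock 130 x 24 x 18 mm (x +-65, y +-12) and a steel blade 26 mm wide (x +39 to +65), 5 mm thick, flush with the underside, reaching y +72. 0.14 to 0.28 kg, lying flat, the same side up as in the tray. Origin: underside, middle of the stock, the place to grip (across 24 mm). x along the stock to the blade end, y along the blade, z up (top at z 18).
- pliers_nose (a point): underside of the pliers near the nose, at x +66, y 0, z 0 mm of pliers; the jaws are 22 mm wide from x +18 to +47, then 14 mm wide to the tip at x +68
- pliers_tail (a point): underside level midway between the handle ends, at x -80, y 0, z 0 mm of pliers; the handles, each 13 mm wide, spread from the joint to 55 mm over both at x -83
- square_head (a point): underside of the square's stock at the blade end, x +64 mm, y 0, z 0 of square
- square_foot (a point): underside of the square's stock at the other end, x -64 mm, y 0, z 0 of square
- square_blade (a point): underside of the blade near its free end, x +52 mm, y +70 mm, z 0 of square
- pliers_recess: Recess for the pliers, frame on its floor: pliers is fully home when its own frame coincides with this one. Origin 60 mm above the table; z = outward normal of the tray face, tilted 30 deg from vertical away from the robot; x down the slope, away from the robot; y across, to the left seen from the robot. Cutout 14 mm deep, 3 mm to spare per side of the tool's outline; 4 mm of the tool stands out of the face.
- square_recess: Recess for the square, frame on its floor: square is fully home when its own frame coincides with this one. Origin 60 mm above the table; z = outward normal of the tray face, tilted 30 deg from vertical away from the robot; x down the slope, away from the robot; y across, to the left seen from the robot. Cutout 14 mm deep, 3 mm to spare per side of the tool's outline; 4 mm of the tool stands out of the face.
- pliers_stand: Fixed plywood stand that carries the sloping tray for the pliers, a grey slab with a plywood rim, 192 mm along the slope (recess x -104 to +88), 144 mm across (y -72 to +72). Origin on the table below the tray. At the grip point a finger notch crosses the cutout, recess x -18 to +20, y -44 to +44 mm, as deep as the cutout.
- square_stand: Fixed plywood stand that carries the sloping tray for the square, a grey slab with a plywood rim, 192 mm along the slope (recess x -104 to +88), 146 mm across (y -56 to +90). Origin on the table below the tray. At the grip point a finger notch crosses the cutout, recess x -20 to +20, y -44 to +44 mm, as deep as the cutout.
- pliers_clip (a point): Midway between two steel spring clips, 12 mm wide, at recess x +33, y 0, z 14 mm (face level), one on each side, flared above, tops 30 mm above the recess floor. Their gap is 2 mm narrower than the tool; each yields sideways at 1.5 N/mm, so the tool does not drop in by its weight: press it along recess -z with 5 to 12 N; they then hold it by friction.
- square_clip (a point): Midway between two steel spring clips, 12 mm wide, at recess x -33, y 0, z 14 mm (face level), one on each side, flared above, tops 30 mm above the recess floor. Their gap is 2 mm narrower than the tool; each yields sideways at 1.5 N/mm, so the tool does not drop in by its weight: press it along recess -z with 5 to 12 N; they then hold it by friction.
- water_bottle: bystander: full clear bottle, 64 mm across, 210 mm tall; origin under its centre
- tea_bottle: bystander: full brown bottle, 66 mm across, 200 mm tall; origin under its centre
- tape_roll: bystander: roll of tape lying flat, 72 mm across, 20 mm high; origin under its centre
- phone: bystander: black phone lying flat, 74 (x) x 150 (y) x 9 mm; origin under its centre
- marker: bystander: fat white marker with a black cap, about 140 mm long (along y), 19 x 17 mm; origin on its underside, 17 mm towards the uncapped end from its middle
- glider: bystander: white model glider, 170 mm long (x), 240 mm wing span (y), 54 mm high at the tail fin; origin under the middle of its body
Mind the look-alikes: they are no part of the job. Of the things shaped like the pliers, the steel one is meant.

How it is judged:
By the outcome, as a careful person would: the job done as asked, in the order asked, and still so for the second after the job is handed in, with the robot touching nothing.
It also fails if it takes over 72 s, if anything falls off the work surface, if the arm or the gripper's body presses on something with over 40 N, if the wrist force passes 120 N, or if a joint passes its speed limit or range.

### The arm

A 6-joint arm with a two-finger parallel gripper is mounted at the origin on the work surface. World frame = base frame: x ahead of the robot, y to its left, z up, the work surface at z = 0. Lengths are in m, angles in rad, forces in N, time in s.
With the tool pointing down it reaches from about 0.375 to 0.9 m from the base axis. Payload 3.1 kg.
Tool frame: the origin (TCP) lies between the finger pads; the fingertips stand 25 mm ahead of it and the grasp point (between the pads) lies 6 mm ahead of it; y points along the fingers, x is the direction in which the jaws open and shut, and the axes are right-handed (so a half turn about y gives the same grasp; the last joint's range is limited). The gripper opens to 87 mm and grips with 3 to 60 N. Pads are 19 mm wide; open, the fingers measure 117 mm over their backs; the gripper's body (75 mm by 190 mm) begins 51 mm behind the grasp point.
Start: joints at [0.943, 0.527, 1.433, -0, 1.181, -0.178], TCP at [0.272, 0.563, 0.248] pointing down, gripper open.
Joint ranges: [-3.08, 3.08], [-0.75, 2.2], [0.22, 2.44], [-1.43, 4.57], [0, 2.65], [-2.85, 2.85]. Speed limits (rad/s): [2.79, 2.79, 3.14, 3.14, 3.14, 3.14].

### API

Orientations are given as a unit quaternion [x, y, z, w].
In Python, from rig import robot gives the robot as it stands.
- The arm moves only by the tool carry_out, never from a script. Its argument "moves" is a list of rows, each a list of 7 numbers: the opening, from 0 (shut) to 1 (fully open), then the shift along the tool's x, y, z in cm, then the turn, a rotation vector about the tool's x, y, z in rad. In form: [[grip, x, y, z, rx, ry, rz], ...]. A call has 1 to 20 rows; each row is the pose to reach, as a shift and turn from the pose commanded when the call began, along the tool's axes at that moment; what a row does not reach only later rows make up. A row lasts 1/10 s, in which the tool goes at most 50 mm and 8.59 degrees, less where a joint would pass 70% of its speed; a pose out of reach is approached as far as the arm can. A call with a gripper value outside its range is refused whole. The fingers move at their own pace and stop on an object; "force" is the grip in N (left out, the last holds). Time passes only in rows, so rows that repeat a pose let the fingers close. It gives the time, the measured TCP pose, the force and the opening at its end, in the units of the state.
- robot.get_obs(): the state, without advancing time (a new reading comes with each control period).
- robot.camera(name): name is "scene" or "top" or "wrist"; returns the picture (420x560x3 uint8, red, green, blue); there is no depth.
- robot.camera_params(name): a dict with "fx", "fy", "cx", "cy" (pixels), "extrinsics" (4x4, takes a point from camera to world coordinates); the wrist camera has in their place "mount" (4x4, takes a point from camera to tool coordinates, whose origin is the TCP and whose axes are the tool frame's). Camera axes: x right, y down, z forward; pixel columns grow to the right and rows downward; lengths in m; the calibration is good to about 2 mm. A picture is of the moment at which its call begins: read the wrist's pose just before it. camera_params takes no time and is no camera call.
- robot.hand_in(): hands the job in, once; it reports no verdict.
The state is a dict: "time": time; "q": joint angles; "joint_velocities": joint speeds; "joint_torque": joint torques, N m; "position": TCP position; "tool_rot": TCP orientation; "ft_force": force on the tool from outside, world axes, zero at the start; "moment": the same for the moment, N m; "grip_width": finger opening in m.
Only numpy, scipy, OpenCV 4.12 (cv2) and the standard library are available. Lean on these libraries where they do the work, as an engineer would, in place of code of your own. Each camera call takes 0.05 s, during which the arm holds its last target.

## Working session

There is one attempt and no reset: what is moved stays moved. The work goes in short steps, Python scripts to look and compute and a tool call to move; the robot and the scene stay as the last step left them, time stands still between calls to the robot, and variables do not carry over. Pictures are saved under pics/ and viewed, and the job is handed in when it is done.

Besides the shell and the picture viewer there is one more tool, called in YAML: its name, and indented under it one key for each argument. carry_out: Moves the arm, as the interface text tells. Its arguments: {"type":"object","properties":{"moves":{"type":"array"},"force":{"type":"number"}},"required":["moves"]}

```bash
ls; mkdir -p pics; python3 - <<'E'
from rig import robot
import cv2, numpy as np
o=robot.get_obs(); print(o)
for n in ("scene","top","wrist"):
    p=robot.camera_params(n); print(n,{k:np.round(v,4).tolist() for k,v in p.items()})
    cv2.imwrite(f"pics/{n}0.png",robot.camera(n)[:,:,::-1])
E
```

```text
pics
{'time': 0.0, 'q': array([ 9.42475403e-01,  5.28461049e-01,  1.43392293e+00, -1.35114363e-05,
        1.18136452e+00, -1.78498034e-01]), 'joint_velocities': array([-0.00052412,  0.00080182, -0.00169593, -0.00043843,  0.00026269,
        0.00038684]), 'joint_torque': array([ 6.31365274e-04, -4.40040350e+01, -1.76591724e+01,  6.36188406e-02,
        5.81084308e-02, -1.50805608e-04]), 'position': array([0.27132143, 0.56227792, 0.24656815]), 'tool_rot': array([ 0.59920386,  0.37519261, -0.37660386, -0.59862741]), 'ft_force': array([ 0.93635904,  0.47259336, -0.40756767]), 'moment': array([0.00278978, 0.0135561 , 0.00424005]), 'grip_width': 0.08734461982076466}
scene {'fx': 448.2831, 'fy': 448.2831, 'cx': 276.8641, 'cy': 212.9579, 'extrinsics': [[0.0617, 0.8533, -0.5177, 1.1589], [0.998, -0.0578, 0.0235, 0.143], [-0.0099, -0.5182, -0.8552, 1.1237], [0.0, 0.0, 0.0, 1.0]]}
top {'fx': 473.4423, 'fy': 473.4423, 'cx': 285.2706, 'cy': 208.3097, 'extrinsics': [[0.0201, -0.9815, 0.1902, 0.2371], [-0.9997, -0.0226, -0.0107, 0.1633], [0.0148, -0.19, -0.9817, 1.5144], [0.0, 0.0, 0.0, 1.0]]}
wrist {'fx': 355.1851, 'fy': 355.1851, 'cx': 276.2584, 'cy': 215.0273, 'mount': [[1.0, 0.0004, 0.0007, 0.0009], [-0.0006, -0.2727, 0.9621, -0.1362], [0.0005, -0.9621, -0.2727, 0.0748], [0.0, 0.0, 0.0, 1.0]]}
```

View pics/top0.png

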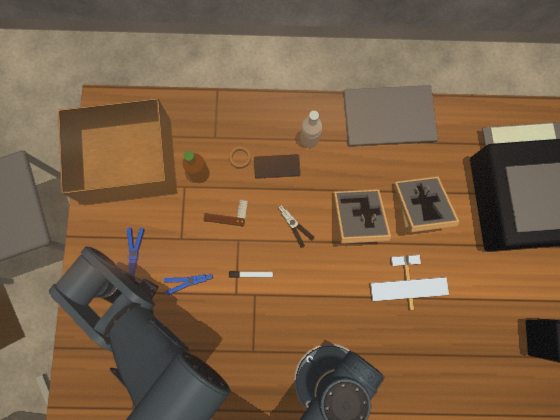

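View pics/scene0.png

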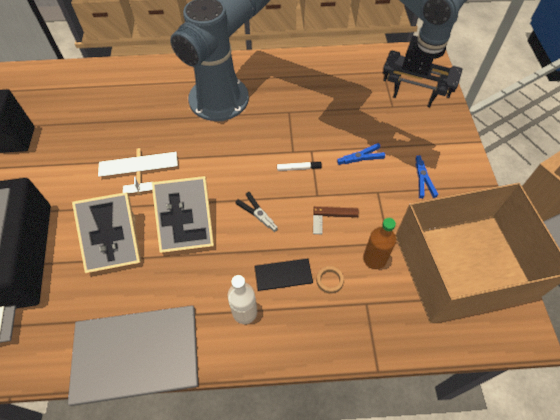

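View pics/wrist0.png

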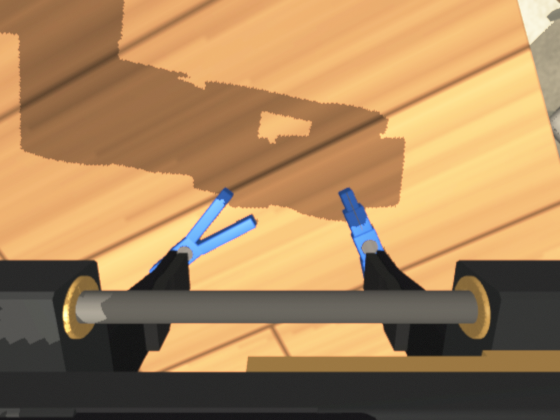

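Top view: pliers candidates are the steel one at (295,225) and blue ones at (135,252) and (190,283). The square candidate is the brown L at (228,216), against the marker (250,274) and the phone (277,166). I choose the steel pliers and the brown L. The trays are at (362,215) for the square and (427,203) for the pliers. Next, a close crop of each choice.

```bash
python3 - <<'E'
import cv2, numpy as np
t=cv2.imread("pics/top0.png"); s=cv2.imread("pics/scene0.png")
a=cv2.resize(t[165:260,195:325],(780,570),interpolation=cv2.INTER_CUBIC); cv2.imwrite("pics/c1.png",a)
a=cv2.resize(t[170:250,325:465],(798,456),interpolation=cv2.INTER_CUBIC); cv2.imwrite("pics/c2.png",a)
a=cv2.resize(s[170:280,65:225],(800,550),interpolation=cv2.INTER_CUBIC); cv2.imwrite("pics/c3.png",a)
a=cv2.resize(s[180:250,225:370],(800,386),interpolation=cv2.INTER_CUBIC); cv2.imwrite("pics/c4.png",a)
E
```

```text
(no output)
```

View pics/c1.png

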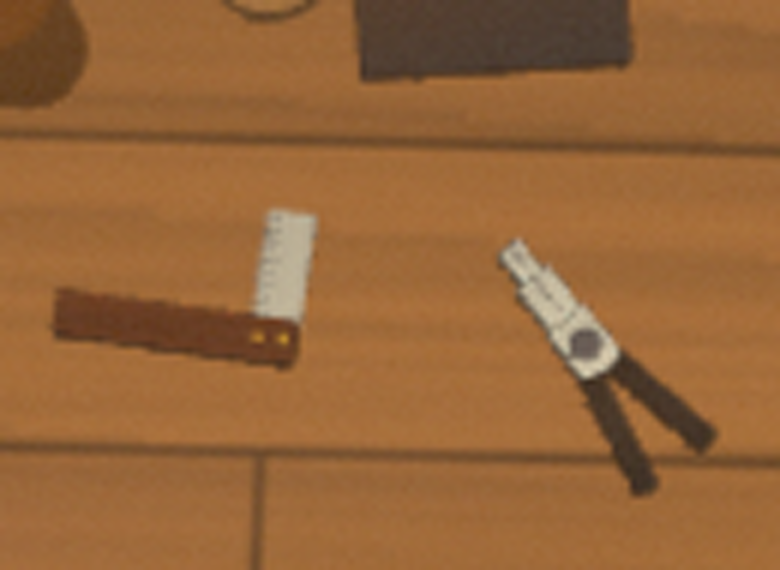

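View pics/c2.png

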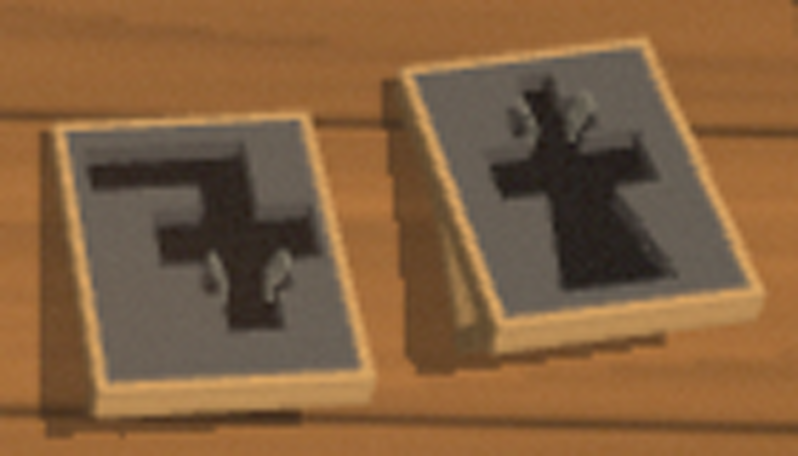

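View pics/c3.png

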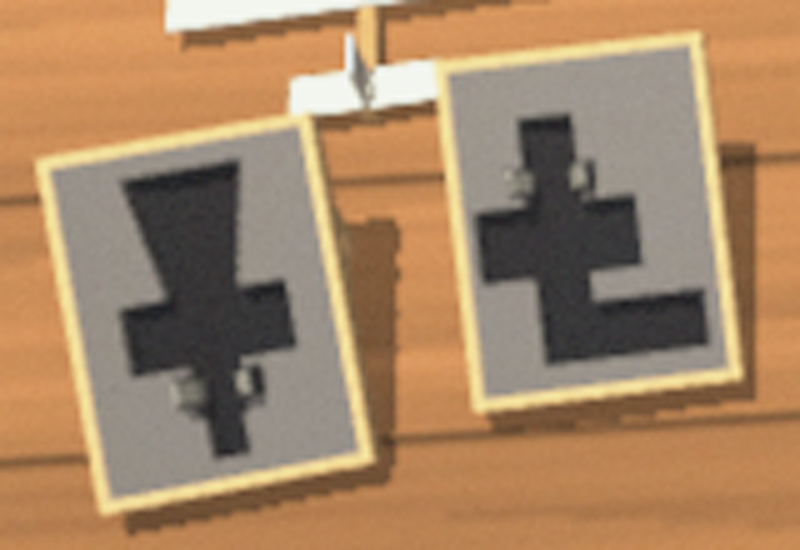

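View pics/c4.png

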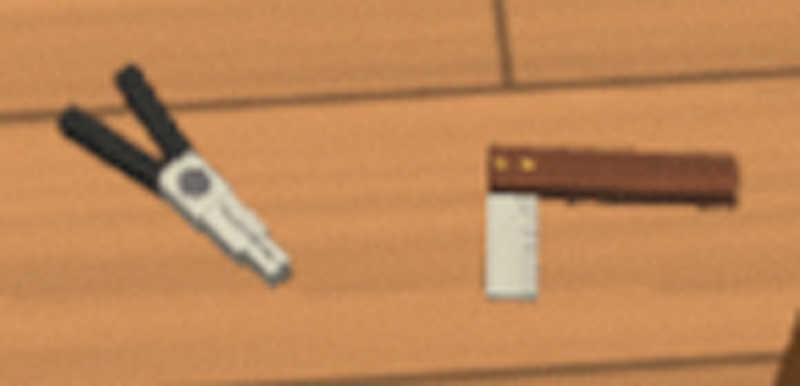

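```bash
cat > h.py <<'E'
import numpy as np, cv2
from scipy.spatial.transform import Rotation as R
from scipy.optimize import least_squares
from rig import robot
def K(n):
    p=robot.camera_params(n); return np.array([[p['fx'],0,p['cx']],[0,p['fy'],p['cy']],[0,0,1]]),p
def toolT(o):
    T=np.eye(4); T[:3,:3]=R.from_quat(o['tool_rot']).as_matrix(); T[:3,3]=o['position']; return T
def ext(n,o=None):
    k,p=K(n)
    return np.array(p['extrinsics']) if n!='wrist' else toolT(o)@np.array(p['mount'])
def ray(n,uv,z,o=None,T=None):
    k,_=K(n); T=ext(n,o) if T is None else T
    out=[]
    for (u,v),zz in zip(np.atleast_2d(uv),np.broadcast_to(z,len(np.atleast_2d(uv)))):
        d=T[:3,:3]@np.linalg.solve(k,[u,v,1]); out.append(T[:3,3]+d*(zz-T[2,3])/d[2])
    return np.array(out)
def proj(n,P,o=None,T=None):
    k,_=K(n); T=ext(n,o) if T is None else T
    c=(np.atleast_2d(P)-T[:3,3])@T[:3,:3]; q=c@k.T; return q[:,:2]/q[:,2:]
def recT(x,y,psi):
    c,s=np.cos(psi),np.sin(psi); a=np.pi/6
    X=np.array([np.cos(a)*c,np.cos(a)*s,-np.sin(a)]);Z=np.array([np.sin(a)*c,np.sin(a)*s,np.cos(a)])
    T=np.eye(4);T[:3,0]=X;T[:3,1]=np.cross(Z,X);T[:3,2]=Z;T[:3,3]=[x,y,.06];return T
def tabT(x,y,psi,z=0.):
    T=np.eye(4);T[:3,:3]=R.from_euler('z',psi).as_matrix();T[:3,3]=[x,y,z];return T
def fit(obs,x0,f=recT):
    """obs: list of (cam,uv,localpts_mm,T); pose of a rigid body from point correspondences"""
    def r(p):
        T=f(*p); return np.concatenate([(proj(n,np.array(L)/1000@T[:3,:3].T+T[:3,3],T=E)-uv).ravel() for n,uv,L,E in obs])
    s=least_squares(r,x0,x_scale=[.01,.01,.1],loss='soft_l1'); return s.x,r(s.x).reshape(-1,2)
E
python3 - <<'E'
from h import *
np.set_printoptions(precision=4,suppress=True)
t=lambda a:np.array(a)/5.7+[325,170]; s=lambda a:np.array(a)/5+[65,170]; t1=lambda a:np.array(a)/6+[195,165]
Et,Es=ext('top'),ext('scene')
def c(y0,y1):return [(-104,y0,14),(-104,y1,14),(88,y1,14),(88,y0,14)]
for nm,L,us,ut in (("sq",c(-56,90),s([(437,65),(700,35),(742,378),(480,410)]),t([(372,368),(97,388),(55,130),(305,115)])),
  ("pl",c(-72,72),s([(38,160),(305,117),(372,460),(103,512)]),t([(765,290),(495,325),(402,70),(650,42)]))):
    x,r=fit([('scene',us,L,Es),('top',ut,L,Et)],[.6,0,0]); print(nm,x,r.tolist())
u=t1([(55,290),(55,338),(295,367),(298,320)]);L=[(-65,12,18),(-65,-12,18),(65,-12,18),(65,12,18)]
print("square",fit([('top',u,L,Et)],[.6,.3,-1.57],tabT))
w=ray('top',t1([(585,343),(512,245)]),.018);print("pliers",w,np.arctan2(*(w[1]-w[0])[[1,0]]),np.linalg.norm(w[1]-w[0]))
E
```

```text
sq [ 0.5111 -0.1029  0.0774] [[-0.9977619099599906, -0.8068974695044915], [-0.08298911690965838, -1.139331977564666], [0.06740908879120866, -0.3960055023888174], [-1.1326757558288705, 0.08114011876352833], [0.01947054235830592, 0.5671657250287012], [-0.6811102576043027, -0.23874791491445535], [-1.312792589059086, -2.277130161298743], [-0.2232376607101969, -2.0122806021293798]]
pl [ 0.5518 -0.2893  0.1458] [[-0.9268334469250163, -0.8566344257313006], [0.35648424458779004, -1.798277641788701], [-0.2694509302558856, -0.28022999084504363], [-1.11563487030962, -0.28377527310021833], [-0.13182400245375447, 0.03564936750356651], [-0.008482616536070964, -0.2457630089649001], [-0.8693068728962885, -1.3177635204066576], [-0.9100330675975101, -1.6250172027387748]]
square (array([ 0.4852,  0.3414, -1.6671]), array([[ 0.5158,  0.4125],
       [-0.6007, -0.2478],
       [-0.2157, -0.3126],
       [ 0.2799,  0.1619]]))
pliers [[0.4825 0.123  0.018 ]
 [0.5349 0.1631 0.018 ]] 0.6534074685300925 0.06601270813241517
```

```bash
cat >> h.py <<'E'
def down(az):
    """tool pointing down, tool x at world azimuth az"""
    x=np.array([np.cos(az),np.sin(az),0]);y=np.array([0,0,-1.]);return np.c_[x,y,np.cross(x,y)]
def plan(Rt,p,o=None):
    o=o or robot.get_obs();T=toolT(o)
    d=T[:3,:3].T@(np.array(p)-T[:3,3])*100; r=R.from_matrix(T[:3,:3].T@Rt).as_rotvec()
    print("shift cm",np.round(d,2),"rot",np.round(r,4),"rows>=",np.ceil(max(np.linalg.norm(d)/5,np.linalg.norm(r)/.15)));return d,r
E
python3 - <<'E'
from h import *
np.set_printoptions(precision=4,suppress=True)
o=robot.get_obs();T=toolT(o);print(T, o['q'])
print(np.arctan2(T[1,0],T[0,0]))
psi=-1.667
for f in (0,np.pi):
    az=psi+np.pi/2+f
    Rt=down(az); print(az); plan(Rt,np.array([.485,.341,.168])-.04*Rt[:,2],o)
E
```

```text
[[ 0.4348 -0.001  -0.9005  0.2714]
 [ 0.9005 -0.0013  0.4348  0.5624]
 [-0.0016 -1.      0.0003  0.2468]
 [ 0.      0.      0.      1.    ]] [ 0.9425  0.5282  1.4336 -0.      1.1814 -0.1785]
1.1210142235681657
-0.09620367320510348
shift cm [-14.39   7.9  -30.25] rot [ 0.0007  1.2172 -0.0016] rows>= 9.0
3.04538898038469
shift cm [ -6.89   7.89 -27.48] rot [-0.0017 -1.9244 -0.0008] rows>= 13.0
```

carry_out:
  moves:
    - [1,-14.4,7.9,-30.3,0,1.217,0]
    - [1,-14.4,7.9,-30.3,0,1.217,0]
    - [1,-14.4,7.9,-30.3,0,1.217,0]
    - [1,-14.4,7.9,-30.3,0,1.217,0]
    - [1,-14.4,7.9,-30.3,0,1.217,0]
    - [1,-14.4,7.9,-30.3,0,1.217,0]
    - [1,-14.4,7.9,-30.3,0,1.217,0]
    - [1,-14.4,7.9,-30.3,0,1.217,0]
    - [1,-14.4,7.9,-30.3,0,1.217,0]
    - [1,-14.4,7.9,-30.3,0,1.217,0]
    - [1,-14.4,7.9,-30.3,0,1.217,0]
    - [1,-14.4,7.9,-30.3,0,1.217,0]
    - [1,-14.4,7.9,-30.3,0,1.217,0]

```text
time: 1.45
position: [0.4815, 0.3022, 0.1688]
tool_rot: [-0.706, 0.033, -0.033, 0.706]
ft_force: [0.0, -0.3, -1.1]
grip_width: 0.0869
```

```bash
cat >> h.py <<'E'
import pickle
def shot(tag):
    o=robot.get_obs(); im=robot.camera('wrist')[:,:,::-1].copy(); cv2.imwrite(f'pics/{tag}.png',im); pickle.dump(o,open(f'pics/{tag}.pkl','wb')); return o,im
def load(tag): return pickle.load(open(f'pics/{tag}.pkl','rb')),cv2.imread(f'pics/{tag}.png')
E
python3 - <<'E'
from h import *
o,im=shot('w1'); print(o['time'],o['position'],o['joint_velocities'].round(3))
E
```

```text
1.45 [0.4814625  0.30218251 0.16877306] [-0.005  0.001 -0.002 -0.001 -0.001  0.005]
```

View pics/w1.png

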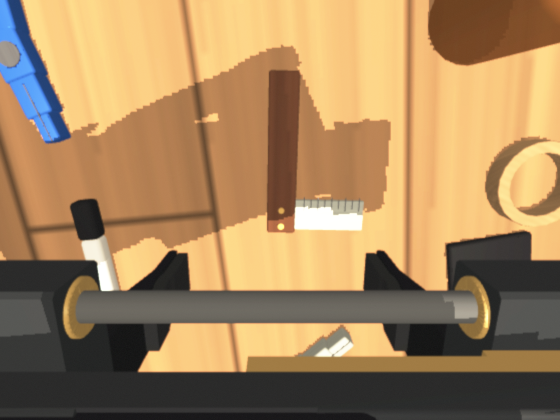

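The stock runs from (284,71) to (281,231), with the blade ending at (362,215). I'll measure the mask.

```bash
python3 - <<'E'
from h import *
np.set_printoptions(precision=4,suppress=True)
o,im=load('w1')
c=im[50:250,240:380]; cv2.imwrite('pics/w1c.png',cv2.resize(c,None,fx=3,fy=3,interpolation=cv2.INTER_NEAREST))
h=cv2.cvtColor(im,cv2.COLOR_BGR2HSV); print(h[150,285],h[80,285],h[150,255],h[150,340],h[215,320])
b=im.astype(int); m=((b[:,:,2]<130)&(b[:,:,2]-b[:,:,0]>20)&(h[:,:,0]<10)).astype(np.uint8); m[:, :250]=0;m[:,310:]=0;m[245:]=0
m=cv2.morphologyEx(m,cv2.MORPH_OPEN,np.ones((3,3)))
k,l,s,ce=cv2.connectedComponentsWithStats(m);print(s[1:],ce[1:])
i=1+np.argmax(s[1:,4]);q=cv2.minAreaRect(np.argwhere(l==i)[:,::-1].astype(np.float32));B=cv2.boxPoints(q);print(q,B)
E
```

```text
[ 11 148 107] [ 10 148 110] [ 14 140 189] [ 14 138 176] [ 30   1 255]
[] []Traceback (most recent call last):
  File "<stdin>", line 9, in <module>
    return _wrapfunc(a, 'argmax', axis=axis, out=out, **kwds)
    return bound(*args, **kwds)
ValueError: attempt to get argmax of an empty sequence
```

View pics/w1c.png

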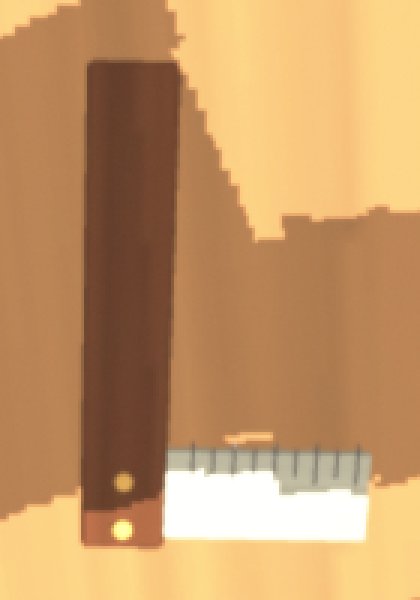

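```bash
python3 - <<'E'
from h import *
np.set_printoptions(precision=4,suppress=True)
o,im=load('w1')
c=lambda a:np.array(a)/3-.5+[240,50]
E=ext('wrist',o)
L=[(-65,-12,18),(-65,12,18),(65,12,18),(65,-12,18)]; u=c([(88,61),(180,62),(164,547),(82,546)])
w=ray('wrist',u,.018,T=E);print(w,np.linalg.norm(w-np.roll(w,1,0),axis=1))
L2=L+[(39,72,5),(65,72,5)];u2=np.r_[u,c([(371,452),(368,542)])]
x,r=fit([('wrist',u2,L2,E)],[.485,.34,-1.667],tabT);print(x);print(r)
print(o['position'])
E
```

```text
[[0.4863 0.4102 0.018 ]
 [0.5092 0.4078 0.018 ]
 [0.4951 0.2804 0.018 ]
 [0.4719 0.2828 0.018 ]] [0.1282 0.0231 0.1282 0.0233]
[ 0.4906  0.345  -1.6805]
[[-0.7439 -1.0277]
 [ 0.483  -0.7905]
 [ 0.5048  1.3499]
 [-0.3265  1.2406]
 [ 0.757   0.8943]
 [-0.697  -0.6276]]
[0.4815 0.3022 0.1688]
```

```bash
python3 - <<'E'
from h import *
plan(down(-.1097),[.4906,.345,.029])
E
```

```text
shift cm [ 0.5  13.98  4.36] rot [-0.0001  0.0157  0.0003] rows>= 3.0
```

carry_out:
  moves:
    - [1,0.5,4,4.36,0,0.0157,0]
    - [1,0.5,8,4.36,0,0.0157,0]
    - [1,0.5,11,4.36,0,0.0157,0]
    - [1,0.5,12.5,4.36,0,0.0157,0]
    - [1,0.5,13.4,4.36,0,0.0157,0]
    - [1,0.5,14,4.36,0,0.0157,0]
    - [1,0.5,14,4.36,0,0.0157,0]
    - [0,0.5,14,4.36,0,0.0157,0]
    - [0,0.5,14,4.36,0,0.0157,0]
    - [0,0.5,14,4.36,0,0.0157,0]
    - [0,0.5,14,4.36,0,0.0157,0]
    - [0,0.5,14,4.36,0,0.0157,0]
    - [0,0.5,14,4.36,0,0.0157,0]
    - [0,0.5,14,4.36,0,0.0157,0]
    - [0,0.5,14,4.36,0,0.0157,0]
  force: 40

```text
time: 3.0
position: [0.4911, 0.3443, 0.0285]
tool_rot: [0.706, -0.04, 0.039, -0.706]
ft_force: [-0.4, -0.7, 0.3]
grip_width: 0.0312
```

carry_out:
  moves:
    - [0,0,0,0,0,0,0]
    - [0,0,0,0,0,0,0]
    - [0,0,0,0,0,0,0]
    - [0,0,0,0,0,0,0]

```text
time: 3.4
position: [0.4909, 0.3443, 0.0285]
tool_rot: [0.706, -0.04, 0.039, -0.706]
ft_force: [-0.6, 0.2, -0.7]
grip_width: 0.0236
```

```bash
python3 - <<'E'
from h import *
np.set_printoptions(precision=3,suppress=True)
print(ray('top',[(313,117)],.21),ray('scene',[(238,282)],.21),ray('top',[(410,285)],.02),ray('top',[(404,260)],.05))
S=recT(.511,-.103,.077)
Rt=np.c_[S[:3,1],-S[:3,2],-S[:3,0]]
p=S[:3,:3]@[.05,0,.194]+S[:3,3];print(p)
o=robot.get_obs();plan(Rt,p,o)
T=toolT(o); R0=T[:3,:3]
print("via down", R0.T@(np.array([.47,.05,.33])-T[:3,3])*100)
E
```

```text
[[0.763 0.074 0.21 ]] [[0.776 0.073 0.21 ]] [[ 0.291 -0.248  0.02 ]] [[ 0.366 -0.224  0.05 ]]
[ 0.651 -0.092  0.203]
shift cm [ 20.76 -17.45 -41.6 ] rot [ 0.38  -1.715  0.459] rows>= 13.0
via down [  1.193 -30.147 -29.486]
```

carry_out:
  moves:
    - [0,0,-2,0,0,0,0]
    - [0,0,-6,0,0,0,0]
    - [0,0,-11,0,0,0,0]
    - [0,0,-16,0,0,0,0]
    - [0,0,-20,0,0,0,0]
    - [0,2,-24,-4,0.02,-0.1,0.03]
    - [0,5,-24,-10,0.08,-0.35,0.09]
    - [0,8,-22,-16,0.13,-0.6,0.16]
    - [0,12,-20,-24,0.2,-0.9,0.24]
    - [0,15,-18,-30,0.27,-1.2,0.32]
    - [0,18,-17.5,-36,0.33,-1.5,0.4]
    - [0,20.8,-17.5,-41.6,0.38,-1.715,0.459]
    - [0,20.8,-17.5,-41.6,0.38,-1.715,0.459]
    - [0,20.8,-17.5,-41.6,0.38,-1.715,0.459]
    - [0,20.8,-17.5,-41.6,0.38,-1.715,0.459]
    - [0,20.8,-17.5,-41.6,0.38,-1.715,0.459]
    - [0,20.8,-17.5,-41.6,0.38,-1.715,0.459]
    - [0,20.8,-17.5,-41.6,0.38,-1.715,0.459]
    - [0,20.8,-17.5,-41.6,0.38,-1.715,0.459]

```text
time: 5.3
position: [0.6515, -0.0915, 0.2017]
tool_rot: [-0.339, -0.367, 0.636, 0.588]
ft_force: [-0.2, -0.2, -2.3]
grip_width: 0.0233
```

```bash
python3 - <<'E'
from h import *
np.set_printoptions(precision=4,suppress=True)
o,im=shot('w2'); print(o['time'],o['position'],o['q'],o['joint_velocities'].round(3),o['grip_width'],o['ft_force'])
S=recT(.511,-.103,.077)
Rt=np.c_[S[:3,1],-S[:3,2],-S[:3,0]];p=S[:3,:3]@[.05,0,.194]+S[:3,3];plan(Rt,p,o)
E
```

```text
5.3 [ 0.6515 -0.0915  0.2017] [-0.2417  0.8518  0.9965 -0.1612  1.7932 -1.8864] [-0.009 -0.021  0.012  0.01  -0.007  0.077] 0.023279625312652527 [-0.1966 -0.1992 -2.3322]
shift cm [-0.06 -0.08  0.12] rot [-0.001   0.0016  0.0005] rows>= 1.0
```

View pics/w2.png

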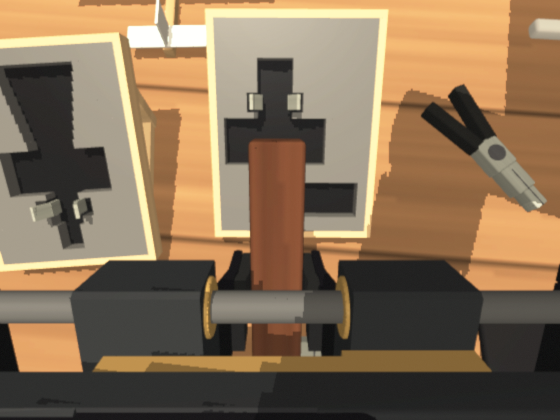

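```bash
python3 - <<'E'
from h import *
o,im=load('w2')
cv2.imwrite('pics/w2a.png',cv2.resize(im[0:245,195:400],None,fx=2.4,fy=2.4,interpolation=cv2.INTER_NEAREST)[:600])
cv2.imwrite('pics/w2b.png',cv2.resize(im[125:265,235:320],None,fx=4,fy=4,interpolation=cv2.INTER_NEAREST))
E
```

```text
(no output)
```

View pics/w2a.png

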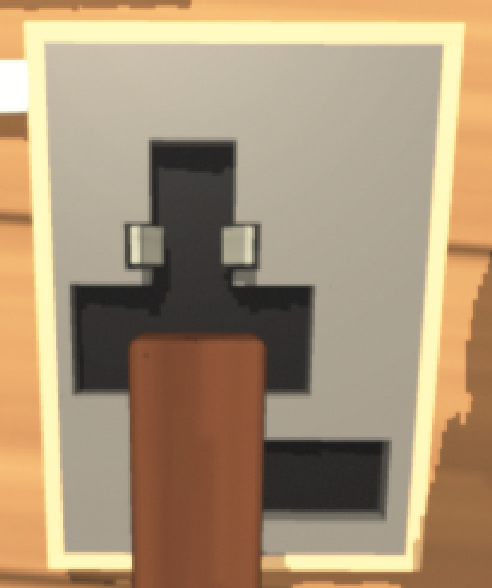

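View pics/w2b.png

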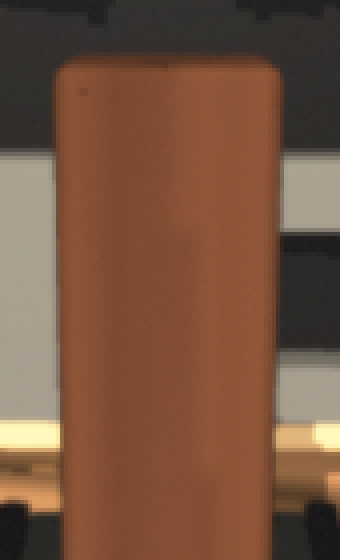

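```bash
python3 - <<'E'
from h import *
np.set_printoptions(precision=4,suppress=True)
o,im=load('w2');E=ext('wrist',o)
f=lambda a:np.array(a)/2.4-.5+[195,0]
u=f([(150,141),(236,141),(72,286),(313,286),(75,393),(310,393),(388,440),(385,517),(25,22),(464,22),(420,571),(49,571)])
L=[(-68,-15,14),(-68,15,14),(-20,-44,14),(-20,44,14),(20,-44,14),(20,44,14),(36,75,14),(68,75,14),(-104,-56,14),(-104,90,14),(88,90,14),(88,-56,14)]
x,r=fit([('wrist',u,L,E)],[.511,-.103,.077]);print(x);print(r)
def rec6(x,y,psi,z,rx,ry):
    T=recT(x,y,psi);T[2,3]=z;T[:3,:3]=T[:3,:3]@R.from_rotvec([rx,ry,0]).as_matrix();return T
from scipy.optimize import least_squares
g=lambda p:(proj('wrist',np.array(L)/1000@rec6(*p)[:3,:3].T+rec6(*p)[:3,3],T=E)-u).ravel()
s=least_squares(g,[*x,.06,0,0]);print(s.x,np.abs(s.fun).max())
# same in tool frame
Tt=np.linalg.inv(toolT(o))@rec6(*s.x);print(Tt)
Tt=np.linalg.inv(toolT(o))@recT(*x);print(Tt)
E
```

```text
[ 0.5114 -0.103   0.0762]
[[-0.6767 -0.8143]
 [ 0.0464 -0.6903]
 [-1.3248 -0.7077]
 [ 0.8928 -0.3799]
 [-0.8821  1.4088]
 [ 0.2947  1.71  ]
 [ 1.5086  0.0094]
 [ 0.4948  2.0663]
 [-0.8591 -0.5774]
 [ 0.2917  0.0765]
 [ 0.5025  0.0449]
 [-0.193  -0.3904]]
[ 0.5101 -0.103   0.0762  0.0579  0.      0.0015] 1.3183459381364173
[[-0.0023  1.      0.     -0.0005]
 [ 0.0004  0.     -1.      0.1955]
 [-1.     -0.0023 -0.0004  0.0508]
 [ 0.      0.      0.      1.    ]]
[[-0.0023  1.      0.     -0.0007]
 [-0.001   0.     -1.      0.1931]
 [-1.     -0.0023  0.001   0.0507]
 [ 0.      0.      0.      1.    ]]
```

carry_out:
  moves:
    - [0,-0.15,0,2,0,0,0]
    - [0,-0.15,0,4,0,0,0]
    - [0,-0.15,2,5.1,0,0,0]
    - [0,-0.15,5,5.1,0,0,0]
    - [0,-0.15,8,5.1,0,0,0]
    - [0,-0.15,10.5,5.1,0,0,0]
    - [0,-0.15,12,5.1,0,0,0]
    - [0,-0.15,12,5.1,0,0,0]
    - [0,-0.15,12,5.1,0,0,0]
    - [0,-0.15,12,5.1,0,0,0]

```text
time: 6.35
position: [0.5491, -0.1021, 0.1261]
tool_rot: [-0.341, -0.368, 0.635, 0.588]
ft_force: [0.2, -0.5, -2.3]
grip_width: 0.0237
```

```bash
python3 - <<'E'
from h import *
np.set_printoptions(precision=4,suppress=True)
o,im=shot('w3'); print(o['time'],o['position'],o['ft_force'])
S=recT(.5114,-.103,.0762)
Tt=np.linalg.inv(S)@toolT(o);print(Tt)
cv2.imwrite('pics/w3a.png',cv2.resize(im[0:260,120:430],None,fx=2.3,fy=2.3,interpolation=cv2.INTER_NEAREST))
cv2.imwrite('pics/s3.png',cv2.resize(robot.camera('scene')[:,:,::-1][130:290,50:250],None,fx=3.7,fy=3.7,interpolation=cv2.INTER_CUBIC))
E
```

```text
6.35 [ 0.5491 -0.1021  0.1261] [ 0.1514 -0.5493 -2.2869]
[[ 0.0002  0.0035 -1.     -0.0005]
 [ 1.     -0.0012  0.0002 -0.002 ]
 [-0.0012 -1.     -0.0035  0.0761]
 [ 0.      0.      0.      1.    ]]
```

View pics/w3a.png

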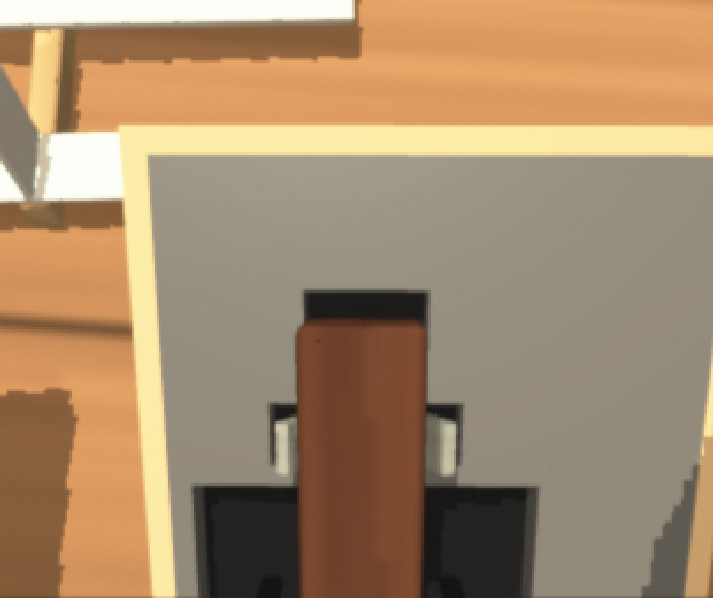

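View pics/s3.png

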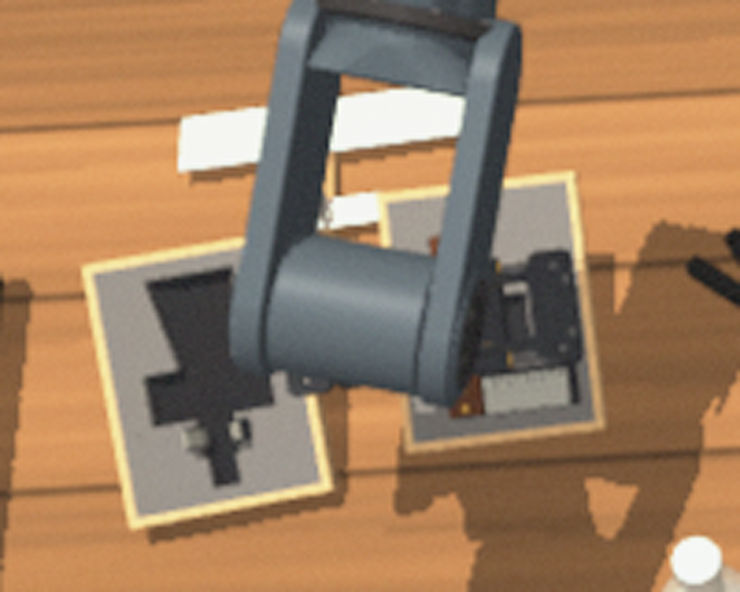

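```bash
python3 - <<'E'
from h import *
np.set_printoptions(precision=4,suppress=True)
o,im=load('w3');E=ext('wrist',o)
f=lambda a:np.array(a)/2.3-.5+[120,0]
u=f([(303,291),(430,291),(193,487),(538,487),(120,126)])
L=[(-68,-15,14),(-68,15,14),(-20,-44,14),(-20,44,14),(-104,-56,14)]
x,r=fit([('wrist',u,L,E)],[.511,-.103,.077]);print(x);print(r)
Tt=np.linalg.inv(toolT(o))@recT(*x);print(Tt)
M=np.array(robot.camera_params('wrist')['mount']);k,_=K('wrist')
for q in f([(297,322),(426,322)]):
    d=M[:3,:3]@np.linalg.solve(k,[*q,1]);print(M[:3,3]+d*(.0105-M[1,3])/d[1])
E
```

```text
[ 0.5114 -0.1028  0.0747]
[[ 0.2065 -0.0199]
 [ 0.3193  0.0925]
 [-0.5494 -0.0262]
 [ 1.2903  0.3212]
 [-1.1519 -0.5558]]
[[-0.0011  1.     -0.002   0.0024]
 [ 0.0035 -0.002  -1.      0.0761]
 [-1.     -0.0011 -0.0035 -0.0002]
 [ 0.      0.      0.      1.    ]]
[-0.0104  0.0105  0.0641]
[0.0124 0.0105 0.0641]
```

carry_out:
  moves:
    - [0,0.14,0,0,0,0,0]
    - [0,0.14,0.6,0,0,0,0]
    - [0,0.14,1.2,0,0,0,0]
    - [0,0.14,1.6,0,0,0,0]
    - [0,0.14,2.0,0,0,0,0]
    - [0,0.14,2.3,0,0,0,0]
    - [0,0.14,2.3,0,0,0,0]
  force: 60

```text
time: 7.15
position: [0.5356, -0.1012, 0.1047]
tool_rot: [-0.339, -0.367, 0.636, 0.589]
ft_force: [0.7, -0.8, -2.1]
grip_width: 0.0235
```

```bash
python3 - <<'E'
from h import *
np.set_printoptions(precision=4,suppress=True)
o,im=shot('w4'); print(o['time'],o['position'],o['ft_force'])
S=recT(.5114,-.1028,.0747)
print(np.linalg.inv(S)@toolT(o))
cv2.imwrite('pics/w4a.png',cv2.resize(im[0:260,120:430],None,fx=2.3,fy=2.3,interpolation=cv2.INTER_NEAREST))
E
```

```text
7.15 [ 0.5356 -0.1012  0.1047] [ 0.6922 -0.75   -2.087 ]
[[-0.0025 -0.0009 -1.     -0.0013]
 [ 1.     -0.0005 -0.0025 -0.0002]
 [-0.0005 -1.      0.0009  0.0508]
 [ 0.      0.      0.      1.    ]]
```

View pics/w4a.png

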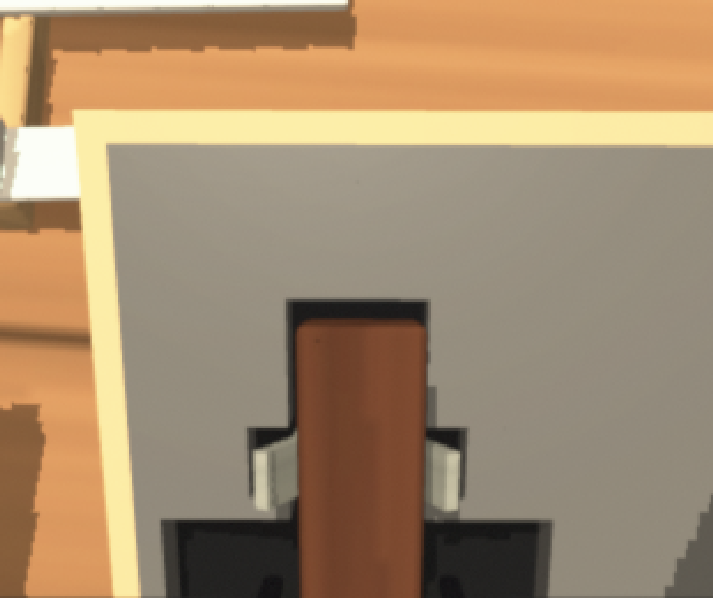

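carry_out:
  moves:
    - [0,-0.06,0,0.04,0,0,0]
    - [0,-0.06,0.4,0.04,0,0,0]
    - [0,-0.06,0.8,0.04,0,0,0]
    - [0,-0.06,1.1,0.04,0,0,0]
    - [0,-0.06,1.4,0.04,0,0,0]
    - [0,-0.06,1.4,0.04,0,0,0]

```text
time: 7.8
position: [0.5285, -0.1025, 0.0928]
tool_rot: [-0.339, -0.367, 0.636, 0.588]
ft_force: [0.4, -0.7, -3.0]
grip_width: 0.0234
```

```bash
cat > st.py <<'E'
import sys
from h import *
np.set_printoptions(precision=4,suppress=True)
o=robot.get_obs();S=recT(*map(float,sys.argv[1:4]));A=np.linalg.inv(S)@toolT(o)
print(o['time'],A.round(4).tolist(),"F rec",S[:3,:3].T@o['ft_force'],"M",S[:3,:3].T@o['moment'],o['grip_width'],"v",abs(o['joint_velocities']).max())
E
python3 st.py .5114 -.1028 .0747
```

```text
7.8 [[-0.0026, -0.0003, -1.0, -0.0016], [1.0, -0.001, -0.0026, -0.0009], [-0.001, -1.0, 0.0003, 0.037], [0.0, 0.0, 0.0, 1.0]] F rec [ 1.8501 -0.7496 -2.4178] M [-0.0491 -0.6115  0.0277] 0.023387024462471595 v 0.004789087924830265
```

carry_out:
  moves:
    - [0,0,0.2,0,0,0,0]
    - [0,0,0.4,0,0,0,0]
    - [0,0,0.55,0,0,0,0]
    - [0,0,0.7,0,0,0,0]
    - [0,0,0.7,0,0,0,0]

```text
time: 8.3
position: [0.5252, -0.1027, 0.087]
tool_rot: [-0.34, -0.367, 0.636, 0.588]
ft_force: [0.5, 0.6, -1.4]
grip_width: 0.0234
```

```bash
python3 st.py .5114 -.1028 .0747
```

```text
8.3 [[-0.0025, 0.0001, -1.0, -0.0015], [1.0, -0.001, -0.0025, -0.0009], [-0.001, -1.0, -0.0001, 0.0303], [0.0, 0.0, 0.0, 1.0]] F rec [ 1.1205  0.5253 -0.949 ] M [-0.0164 -0.4922 -0.0156] 0.02338453609021511 v 0.00492278838138193
```

carry_out:
  moves:
    - [0,0,0.1,0,0,0,0]
    - [0,0,0.2,0,0,0,0]
    - [0,0,0.3,0,0,0,0]
    - [0,0,0.3,0,0,0,0]
    - [0,0,0.3,0,0,0,0]

```text
time: 8.8
position: [0.5241, -0.1029, 0.0849]
tool_rot: [-0.34, -0.367, 0.635, 0.588]
ft_force: [0.5, -0.6, 1.5]
grip_width: 0.0233
```

```bash
python3 st.py .5114 -.1028 .0747; python3 - <<'E'
from h import *
o,im=shot('w5')
cv2.imwrite('pics/w5a.png',cv2.resize(im[60:270,150:420],None,fx=2.8,fy=2.8,interpolation=cv2.INTER_NEAREST))
E
```

```text
8.8 [[-0.0023, 0.0007, -1.0, -0.0015], [1.0, -0.0011, -0.0023, -0.001], [-0.0011, -1.0, -0.0007, 0.0279], [0.0, 0.0, 0.0, 1.0]] F rec [-0.3824 -0.5914  1.5511] M [ 0.0358 -0.3211  0.0185] 0.02329907995525618 v 0.0008179023534779842
```

View pics/w5a.png

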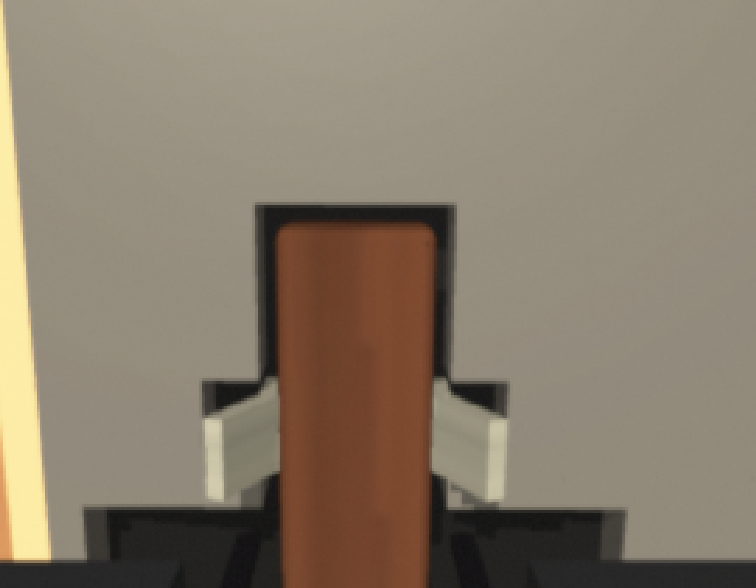

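carry_out:
  moves:
    - [0,0,0.1,0,0,0,0]
    - [0,0,0.2,0,0,0,0]
    - [0,0,0.3,0,0,0,0]
    - [0,0,0.3,0,0,0,0]
    - [0,0,0.3,0,0,0,0]

```text
time: 9.35
position: [0.524, -0.1028, 0.0848]
tool_rot: [-0.341, -0.368, 0.635, 0.588]
ft_force: [4.2, 2.4, 14.9]
grip_width: 0.0236
```

```bash
python3 st.py .5114 -.1028 .0747
```

```text
9.35 [[-0.0017, 0.0031, -1.0, -0.0015], [1.0, -0.0017, -0.0017, -0.001], [-0.0017, -1.0, -0.0031, 0.0278], [0.0, 0.0, 0.0, 1.0]] F rec [-3.6449  2.042  15.0973] M [0.3763 0.2963 0.0256] 0.023552974593559643 v 0.00247704431041408
```

carry_out:
  moves:
    - [0,0,-0.25,0,0,0,0]
    - [0.5,0,-0.25,0,0,0,0]
    - [0.5,0,-0.25,0,0,0,0]
    - [0.5,0,-0.25,0,0,0,0]
    - [0.5,0,-0.25,0,0,0,0]
    - [0.5,0,-0.25,0,0,0,0]
    - [0.5,0,-1,0,0,0,0]
    - [0.5,0,-3,0,0,0,0]
    - [0.5,0,-7,0,0,0,0]
    - [0.5,0,-11,-3,0,0,0]
    - [0.5,0,-15,-5,0,0,0]
    - [0.5,0,-15,-5,0,0,0]
    - [0.5,0,-15,-5,0,0,0]
    - [0.5,0,-15,-5,0,0,0]

```text
time: 10.75
position: [0.6386, -0.0935, 0.186]
tool_rot: [-0.338, -0.366, 0.636, 0.589]
ft_force: [0.5, -0.1, 0.1]
grip_width: 0.0437
```

```bash
python3 st.py .5114 -.1028 .0747; python3 - <<'E'
from h import *
o,im=shot('w6')
cv2.imwrite('pics/w6a.png',cv2.resize(im[0:260,190:410],None,fx=2.3,fy=2.3,interpolation=cv2.INTER_NEAREST))
E
```

```text
10.75 [[-0.0029, -0.0034, -1.0, 0.0474], [1.0, 0.0001, -0.0029, -0.0002], [0.0001, -1.0, 0.0034, 0.1728], [0.0, 0.0, 0.0, 1.0]] F rec [ 0.3897 -0.1224  0.3836] M [-0.0149 -0.3018  0.003 ] 0.04365974647357163 v 0.01761744510329005
```

View pics/w6.png

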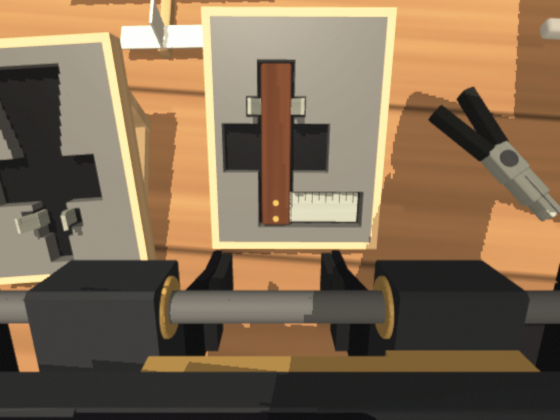

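View pics/w6a.png

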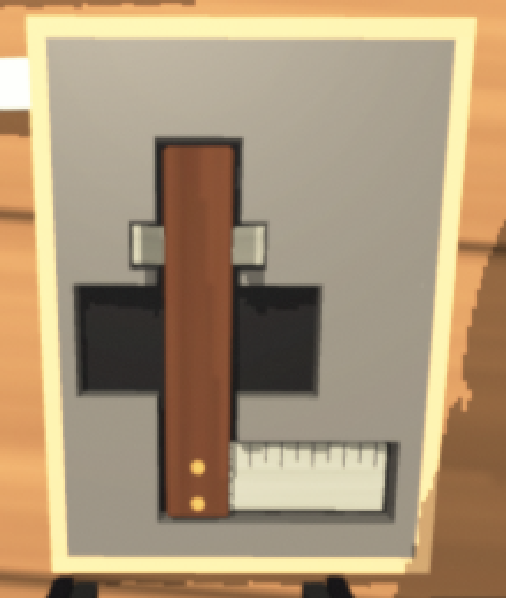

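carry_out:
  moves:
    - [0,0,0,4,0,0,0]
    - [0,0,0,8,0,0,0]
    - [0,0,3,9.9,0,0,0]
    - [0,0,6,9.9,0,0,0]
    - [0,0,9,9.9,0,0,0]
    - [0,0,11,9.9,0,0,0]
    - [0,0,12.3,9.9,0,0,0]
    - [0,0,12.7,9.9,0,0,0]
    - [0,0,12.7,9.9,0,0,0]
    - [0,0,12.7,9.9,0,0,0]

```text
time: 11.8
position: [0.4918, -0.1055, 0.1268]
tool_rot: [-0.34, -0.367, 0.635, 0.588]
ft_force: [0.0, -0.4, 0.6]
grip_width: 0.0002
```

```bash
python3 st.py .5114 -.1028 .0747
```

```text
11.8 [[-0.0022, 0.0009, -1.0, -0.0505], [1.0, -0.0012, -0.0022, -0.0012], [-0.0012, -1.0, -0.0009, 0.0479], [0.0, 0.0, 0.0, 1.0]] F rec [-0.3029 -0.3752  0.4865] M [ 0.0412 -0.2505  0.0157] 0.0002425619767958995 v 0.012856200485558906
```

carry_out:
  moves:
    - [0,0,0.3,0.15,0,0,0]
    - [0,0,0.5,0.15,0,0,0]
    - [0,0,0.5,0.15,0,0,0]
    - [0,0,0.5,0.15,0,0,0]

```text
time: 12.2
position: [0.488, -0.1057, 0.1231]
tool_rot: [-0.34, -0.367, 0.635, 0.588]
ft_force: [-0.2, -0.2, 1.8]
grip_width: 0.0007
```

```bash
python3 st.py .5114 -.1028 .0747
```

```text
12.2 [[-0.0024, 0.0008, -1.0, -0.0519], [1.0, -0.0013, -0.0024, -0.0011], [-0.0013, -1.0, -0.0008, 0.0428], [0.0, 0.0, 0.0, 1.0]] F rec [-1.0559 -0.1909  1.4872] M [ 0.0646 -0.2416  0.0281] 0.0006748344745651801 v 0.003117037108400026
```

carry_out:
  moves:
    - [0,0,0.1,0,0,0,0]
    - [0,0,0.2,0,0,0,0]
    - [0,0,0.2,0,0,0,0]

```text
time: 12.5
position: [0.4879, -0.1057, 0.123]
tool_rot: [-0.34, -0.367, 0.635, 0.588]
ft_force: [2.9, 2.4, 11.2]
grip_width: 0.0001
```

```bash
python3 st.py .5114 -.1028 .0747
```

```text
12.5 [[-0.0018, 0.0022, -1.0, -0.052], [1.0, -0.0016, -0.0018, -0.0011], [-0.0016, -1.0, -0.0022, 0.0428], [0.0, 0.0, 0.0, 1.0]] F rec [-2.9455  2.1995 11.244 ] M [ 0.2887  0.2628 -0.0007] 0.0001312052015623951 v 0.0019388844068622107
```

carry_out:
  moves:
    - [0,0,-1.5,0,0,0,0]
    - [0,0,-3,0,0,0,0]
    - [0,0,-3,-4,0,0,0]
    - [0,0,-3,-7.2,0,0,0]
    - [0,0,-1.5,-7.2,0,0,0]
    - [0,0,-0.3,-7.2,0,0,0]
    - [0,0,0,-7.2,0,0,0]
    - [0,0,0,-7.2,0,0,0]

```text
time: 13.3
position: [0.5505, -0.1006, 0.0868]
tool_rot: [-0.341, -0.368, 0.634, 0.588]
ft_force: [3.6, 1.1, 7.3]
grip_width: 0.0002
```

```bash
python3 st.py .5114 -.1028 .0747
```

```text
13.3 [[-0.0017, 0.0049, -1.0, 0.0205], [1.0, -0.0009, -0.0017, -0.0007], [-0.0009, -1.0, -0.0049, 0.0428], [0.0, 0.0, 0.0, 1.0]] F rec [-0.4339  0.869   8.2014] M [ 0.3686 -0.3258  0.0625] 0.00019467193350076724 v 0.004874881185065809
```

```bash
python3 - <<'E'
from h import *
plan(down(1.648),[.55,-.02,.28])
Rt=down(1.648); p2=np.array([.4825,.123,.178])-.045*down(-.918)[:,2]
print(p2, Rt.T@(p2-[.55,-.02,.28])*100, R.from_matrix(Rt.T@down(-.918)).as_rotvec())
E
```

```text
shift cm [  8.04 -17.06   9.09] rot [-5.187e-01 -6.000e-04  2.000e-04] rows>= 5.0
[0.44675252 0.09566654 0.178     ] [12.32851731 10.2         9.40189181] [0.    2.566 0.   ]
```

carry_out:
  moves:
    - [0,0,-2,0,0,0,0]
    - [0,0,-6,0,0,0,0]
    - [0,0,-10,0,0,0,0]
    - [0.5,4,-14,4,-0.15,0,0]
    - [1,8,-17,9,-0.3,0,0]
    - [1,8,-17,9,-0.45,0,0]
    - [1,8,-17,9,-0.52,0,0]
    - [1,8,-17,9,-0.52,0,0]

```text
time: 14.1
position: [0.5466, -0.0198, 0.2791]
tool_rot: [-0.48, -0.518, 0.52, 0.481]
ft_force: [0.1, 0.0, -0.5]
grip_width: 0.0326
```

carry_out:
  moves:
    - [1,2,1,2,0,0.14,0]
    - [1,4,3,3,0,0.28,0]
    - [1,6,5,5,0,0.42,0]
    - [1,8,8,7,0,0.56,0]
    - [1,10,10,8,0,0.7,0]
    - [1,12.3,10.2,9.4,0,0.84,0]
    - [1,12.3,10.2,9.4,0,0.98,0]
    - [1,12.3,10.2,9.4,0,1.12,0]
    - [1,12.3,10.2,9.4,0,1.26,0]
    - [1,12.3,10.2,9.4,0,1.4,0]
    - [1,12.3,10.2,9.4,0,1.54,0]
    - [1,12.3,10.2,9.4,0,1.68,0]
    - [1,12.3,10.2,9.4,0,1.82,0]
    - [1,12.3,10.2,9.4,0,1.96,0]
    - [1,12.3,10.2,9.4,0,2.1,0]
    - [1,12.3,10.2,9.4,0,2.24,0]
    - [1,12.3,10.2,9.4,0,2.38,0]
    - [1,12.3,10.2,9.4,0,2.5,0]
    - [1,12.3,10.2,9.4,0,2.566,0]
    - [1,12.3,10.2,9.4,0,2.566,0]

```text
time: 16.1
position: [0.4464, 0.0943, 0.1746]
tool_rot: [0.635, -0.315, 0.311, -0.633]
ft_force: [0.2, -0.7, -0.3]
grip_width: 0.087
```

carry_out:
  moves:
    - [1,0,0,0,0,0,0]
    - [1,0,0,0,0,0,0]
    - [1,0,0,0,0,0,0]
    - [1,0,0,0,0,0,0]

```text
time: 16.5
position: [0.4462, 0.0947, 0.1756]
tool_rot: [0.635, -0.314, 0.312, -0.633]
ft_force: [0.0, -0.0, 0.8]
grip_width: 0.0871
```

```bash
python3 - <<'E'
from h import *
o,im=shot('w7');print(o['time'],o['position'],o['q'].round(3),abs(o['joint_velocities']).max())
E
```

```text
16.5 [0.4461517  0.09473661 0.17564262] [-0.037  0.423  1.917 -0.     0.806  0.881] 0.004987801480640323
```

View pics/w7.png

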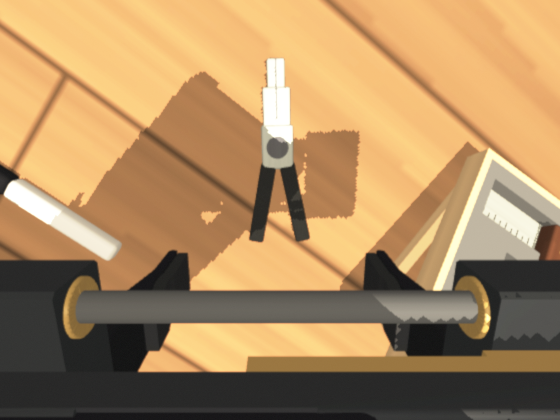

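```bash
python3 - <<'E'
from h import *
o,im=load('w7')
cv2.imwrite('pics/w7a.png',cv2.resize(im[50:250,235:325],None,fx=3,fy=3,interpolation=cv2.INTER_NEAREST))
E
```

```text
(no output)
```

View pics/w7a.png

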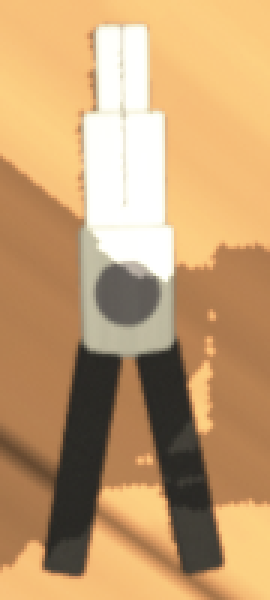

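```bash
python3 - <<'E'
from h import *
np.set_printoptions(precision=4,suppress=True)
o,im=load('w7');E=ext('wrist',o)
f=lambda a:np.array(a)/3-.5+[235,50]
u=f([(80,227),(174,227),(172,354),(81,354)]);L=[(18,13,18),(18,-13,18),(-18,-13,18),(-18,13,18)]
w=ray('wrist',u,.018,T=E);print(np.linalg.norm(w-np.roll(w,1,0),axis=1),w.mean(0))
x,r=fit([('wrist',u,L,E)],[.4825,.123,.653],tabT);print(x,r.tolist())
w=ray('wrist',f([(122,26),(133.5,570),(127,293)]),[.015,.015,.018],T=E);print(w,np.arctan2(*(w[0]-w[1])[[1,0]]),np.linalg.norm((w[0]-w[1])))
plan(down(.628-np.pi/2),[x[0],x[1],.029],o)
E
```

```text
[0.034  0.0251 0.034  0.0251] [0.4854 0.1254 0.018 ]
[0.4853 0.1253 0.6508] [[-0.5674521372034178, -1.1570818816743866], [0.548722287315627, -1.0544060207224248], [0.5202589122281438, 1.4147742778872043], [-0.503290938790542, 1.3082797056969753]]
[[0.5378 0.1672 0.015 ]
 [0.422  0.0743 0.015 ]
 [0.4851 0.1251 0.018 ]] 0.6758719308987647 0.14844209238938938
shift cm [-0.02 14.65  5.01] rot [ 0.0029  0.0253 -0.0022] rows>= 4.0
```

```bash
python3 - <<'E'
from h import *
plan(down(.672-np.pi/2),[.4853,.1253,.029])
E
```

```text
shift cm [-0.02 14.66  5.01] rot [ 0.0027 -0.0188 -0.0021] rows>= 4.0
```

carry_out:
  moves:
    - [1,0,4,4,0.003,-0.019,-0.002]
    - [1,0,8,5,0.003,-0.019,-0.002]
    - [1,0,11,5,0.003,-0.019,-0.002]
    - [1,0,13,5,0.003,-0.019,-0.002]
    - [1,0,14.2,5,0.003,-0.019,-0.002]
    - [1,0,14.7,5,0.003,-0.019,-0.002]
    - [1,0,14.7,5,0.003,-0.019,-0.002]
    - [0,0,14.7,5,0.003,-0.019,-0.002]
    - [0,0,14.7,5,0.003,-0.019,-0.002]
    - [0,0,14.7,5,0.003,-0.019,-0.002]
    - [0,0,14.7,5,0.003,-0.019,-0.002]
    - [0,0,14.7,5,0.003,-0.019,-0.002]
    - [0,0,14.7,5,0.003,-0.019,-0.002]
    - [0,0,14.7,5,0.003,-0.019,-0.002]
    - [0,0,14.7,5,0.003,-0.019,-0.002]
    - [0,0,14.7,5,0.003,-0.019,-0.002]
    - [0,0,14.7,5,0.003,-0.019,-0.002]
    - [0,0,14.7,5,0.003,-0.019,-0.002]
  force: 60

```text
time: 18.35
position: [0.4855, 0.1251, 0.0285]
tool_rot: [-0.637, 0.307, -0.307, 0.637]
ft_force: [-0.1, -0.5, -0.5]
grip_width: 0.0254
```

```bash
python3 - <<'E'
from h import *
np.set_printoptions(precision=4,suppress=True)
o=robot.get_obs();print(o['position'],o['q'],o['ft_force']);T=toolT(o);print(np.arctan2(T[1,2],T[0,2]))
S=recT(.5518,-.2893,.1458)
Rt=np.c_[-S[:3,1],-S[:3,2],S[:3,0]]
p=S[:3,:3]@[-.05,0,.2]+S[:3,3];print(p)
plan(Rt,p,o)
E
```

```text
[0.4855 0.1251 0.0285] [0.0288 0.7441 1.8903 0.0006 0.5069 0.927 ] [-0.1438 -0.4888 -0.4524]
0.672057501167011
[ 0.6079 -0.2811  0.2582]
shift cm [ 39.4  -22.97 -15.7 ] rot [-0.5118  0.5141  0.1376] rows>= 10.0
```

carry_out:
  moves:
    - [0,0,-2,0,0,0,0]
    - [0,0,-6,0,0,0,0]
    - [0,0,-11,0,0,0,0]
    - [0,0,-16,0,0,0,0]
    - [0,4,-21,-1.5,-0.05,0.05,0.01]
    - [0,9,-24,-3.5,-0.12,0.12,0.03]
    - [0,14,-25,-5.5,-0.2,0.2,0.05]
    - [0,19,-25,-7.5,-0.27,0.27,0.07]
    - [0,24,-25,-9.5,-0.34,0.34,0.09]
    - [0,29,-25,-11.5,-0.41,0.41,0.11]
    - [0,34,-24,-13.5,-0.47,0.47,0.13]
    - [0,39.4,-23,-15.7,-0.512,0.514,0.138]
    - [0,39.4,-23,-15.7,-0.512,0.514,0.138]
    - [0,39.4,-23,-15.7,-0.512,0.514,0.138]
    - [0,39.4,-23,-15.7,-0.512,0.514,0.138]
    - [0,39.4,-23,-15.7,-0.512,0.514,0.138]
    - [0,39.4,-23,-15.7,-0.512,0.514,0.138]
    - [0,39.4,-23,-15.7,-0.512,0.514,0.138]
    - [0,39.4,-23,-15.7,-0.512,0.514,0.138]

```text
time: 20.25
position: [0.6079, -0.2798, 0.2592]
tool_rot: [0.656, -0.566, 0.327, -0.379]
ft_force: [0.1, 0.4, -3.1]
grip_width: 0.0254
```

```bash
python3 st.py .5518 -.2893 .1458; python3 - <<'E'
from h import *
o,im=shot('w8')
cv2.imwrite('pics/w8a.png',cv2.resize(im[0:250,170:390],None,fx=2.4,fy=2.4,interpolation=cv2.INTER_NEAREST))
E
```

```text
20.25 [[0.0013, 0.0002, 1.0, -0.0503], [-1.0, -0.0007, 0.0013, 0.0012], [0.0007, -1.0, 0.0002, 0.201], [0.0, 0.0, 0.0, 1.0]] F rec [ 1.7128  0.4042 -2.6334] M [-0.033  -0.3794  0.0382] 0.025389842403156244 v 0.006521110876831442
```

View pics/w8.png

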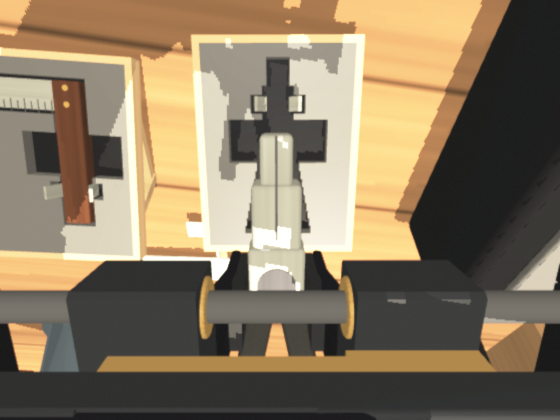

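View pics/w8a.png

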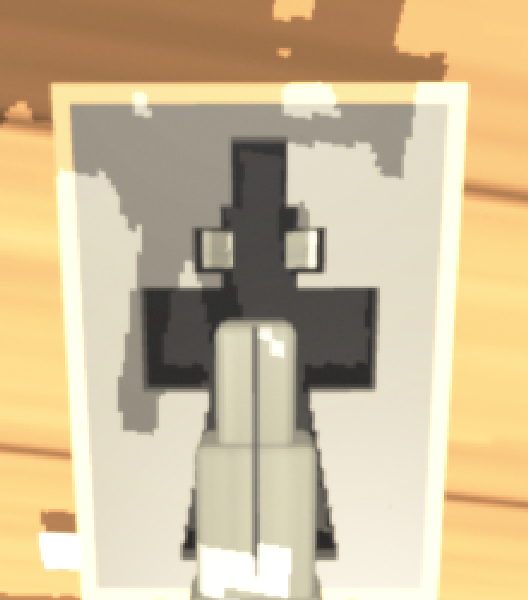

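```bash
python3 - <<'E'
from h import *
np.set_printoptions(precision=4,suppress=True)
o,im=load('w8');E=ext('wrist',o)
f=lambda a:np.array(a)/2.4-.5+[170,0]
u=f([(232,138),(287,138),(144,288),(378,288),(147,390),(375,390),(51,84),(468,84)])
L=[(71,10,14),(71,-10,14),(20,44,14),(20,-44,14),(-18,44,14),(-18,-44,14),(88,72,14),(88,-72,14)]
x,r=fit([('wrist',u,L,E)],[.552,-.289,.146]);print(x);print(r)
print(np.linalg.inv(toolT(o))@recT(*x))
E
```

```text
[ 0.5527 -0.2886  0.1501]
[[-0.3194 -0.2839]
 [ 0.5893 -0.3316]
 [-1.7796  0.1767]
 [ 0.879   0.014 ]
 [-1.403   1.0014]
 [ 0.5357  0.8693]
 [-0.0809  0.0856]
 [ 0.4223 -0.2867]]
[[-0.0024 -1.     -0.0015  0.0006]
 [ 0.0002  0.0015 -1.      0.2005]
 [ 1.     -0.0024  0.0002  0.0511]
 [ 0.      0.      0.      1.    ]]
```

carry_out:
  moves:
    - [0,0,0,2,0,0,0]
    - [0,0,0,4,0,0,0]
    - [0,-0.03,2,5.15,0,0,0]
    - [0,-0.03,5,5.15,0,0,0]
    - [0,-0.03,8,5.15,0,0,0]
    - [0,-0.03,11,5.15,0,0,0]
    - [0,-0.03,12.7,5.15,0,0,0]
    - [0,-0.03,13.4,5.15,0,0,0]
    - [0,-0.03,13.4,5.15,0,0,0]
    - [0,-0.03,13.4,5.15,0,0,0]
    - [0,-0.03,13.4,5.15,0,0,0]

```text
time: 21.4
position: [0.5869, -0.2843, 0.1181]
tool_rot: [0.655, -0.565, 0.328, -0.379]
ft_force: [0.4, -0.1, -2.3]
grip_width: 0.0252
```

```bash
python3 st.py .5527 -.2886 .1501; python3 - <<'E'
from h import *
o,im=shot('w9')
cv2.imwrite('pics/w9a.png',cv2.resize(im[0:260,120:430],None,fx=2.3,fy=2.3,interpolation=cv2.INTER_NEAREST))
E
```

```text
21.4 [[-0.0042, 0.0024, 1.0, 0.0008], [-1.0, 0.0005, -0.0042, -0.0008], [-0.0005, -1.0, 0.0024, 0.0675], [0.0, 0.0, 0.0, 1.0]] F rec [ 1.4372 -0.1299 -1.7815] M [-0.0481 -0.3992  0.0167] 0.025228399713522226 v 0.0048044290952684
```

View pics/w9a.png

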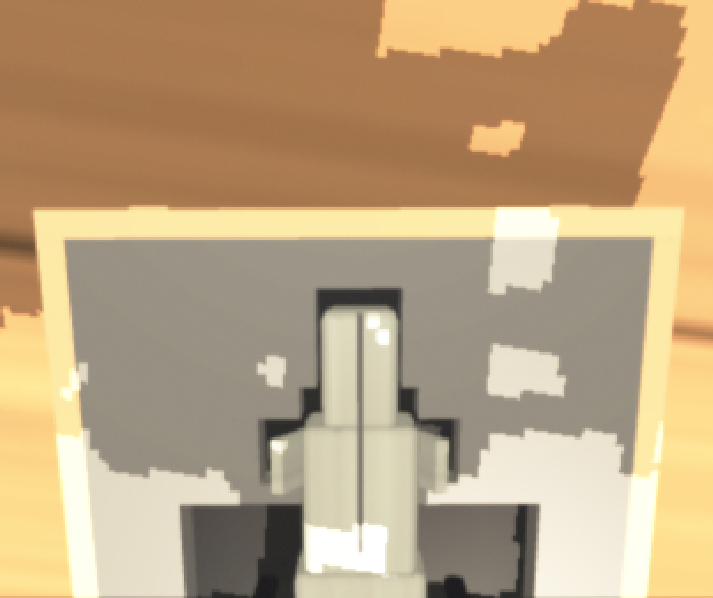

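carry_out:
  moves:
    - [0,0,0,-0.07,0,0,0]
    - [0,0,0.6,-0.07,0,0,0]
    - [0,0,1.2,-0.07,0,0,0]
    - [0,0,1.6,-0.07,0,0,0]
    - [0,0,2.0,-0.07,0,0,0]
    - [0,0,2.4,-0.07,0,0,0]
    - [0,0,2.4,-0.07,0,0,0]
    - [0,0,2.4,-0.07,0,0,0]

```text
time: 22.25
position: [0.5728, -0.2859, 0.0959]
tool_rot: [0.655, -0.566, 0.327, -0.378]
ft_force: [-0.4, -1.2, -3.7]
grip_width: 0.0254
```

```bash
python3 st.py .5527 -.2886 .1501; python3 - <<'E'
from h import *
o,im=shot('w10')
cv2.imwrite('pics/w10a.png',cv2.resize(im[40:260,140:410],None,fx=2.6,fy=2.6,interpolation=cv2.INTER_NEAREST))
E
```

```text
22.25 [[-0.0036, -0.0006, 1.0, -0.0003], [-1.0, 0.0026, -0.0036, -0.0003], [-0.0026, -1.0, -0.0006, 0.0412], [0.0, 0.0, 0.0, 1.0]] F rec [ 1.3209 -1.1431 -3.5063] M [-0.1207 -0.4796 -0.0655] 0.02540415470594386 v 0.0023556710785117953
```

View pics/w10a.png

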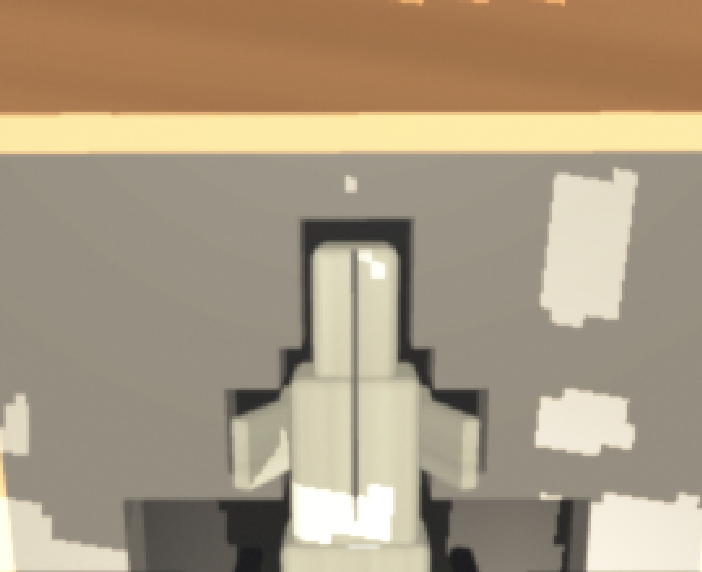

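carry_out:
  moves:
    - [0,0.03,0.3,0,0,0,0]
    - [0,0.03,0.6,0,0,0,0]
    - [0,0.03,0.85,0,0,0,0]
    - [0,0.03,1.1,0,0,0,0]
    - [0,0.03,1.2,0,0,0,0]
    - [0,0.03,1.2,0,0,0,0]

```text
time: 22.9
position: [0.5669, -0.2869, 0.0856]
tool_rot: [0.655, -0.566, 0.327, -0.378]
ft_force: [0.7, -0.9, -1.9]
grip_width: 0.0255
```

```bash
python3 st.py .5527 -.2886 .1501
```

```text
22.9 [[-0.0036, -0.0006, 1.0, -0.0004], [-1.0, 0.0027, -0.0036, -0.0004], [-0.0027, -1.0, -0.0006, 0.0293], [0.0, 0.0, 0.0, 1.0]] F rec [ 1.4523 -0.9725 -1.3396] M [-0.1081 -0.4677 -0.0268] 0.025509067852736874 v 0.0017822097069425588
```

carry_out:
  moves:
    - [0,0,0.1,0,0,0,0]
    - [0,0,0.2,0,0,0,0]
    - [0,0,0.3,0,0,0,0]
    - [0,0,0.4,0,0,0,0]
    - [0,0,0.4,0,0,0,0]
    - [0,0,0.4,0,0,0,0]

```text
time: 23.5
position: [0.5664, -0.287, 0.0846]
tool_rot: [0.655, -0.566, 0.328, -0.379]
ft_force: [3.5, 1.5, 6.9]
grip_width: 0.0254
```

```bash
python3 st.py .5527 -.2886 .1501
```

```text
23.5 [[-0.0041, 0.0017, 1.0, -0.0004], [-1.0, 0.0012, -0.0041, -0.0005], [-0.0012, -1.0, 0.0017, 0.0282], [0.0, 0.0, 0.0, 1.0]] F rec [-0.2896  0.9272  7.8131] M [ 0.2965 -0.0591  0.0658] 0.02541073137217445 v 0.0017758661714210816
```

carry_out:
  moves:
    - [0,0,0.15,0,0,0,0]
    - [0,0,0.15,0,0,0,0]
    - [0,0,0.15,0,0,0,0]
    - [0,0,-0.2,0,0,0,0]
    - [0.5,0,-0.2,0,0,0,0]
    - [0.5,0,-0.2,0,0,0,0]
    - [0.5,0,-0.2,0,0,0,0]
    - [0.5,0,-0.2,0,0,0,0]
    - [0.5,0,-0.2,0,0,0,0]
    - [0.5,0,-1,0,0,0,0]
    - [0.5,0,-3,0,0,0,0]
    - [0.5,0,-7,0,0,0,0]
    - [0.5,0,-11,-3,0,0,0]
    - [0.5,0,-15,-5,0,0,0]
    - [0.5,0,-15,-5,0,0,0]
    - [0.5,0,-15,-5,0,0,0]
    - [0.5,0,-15,-5,0,0,0]

```text
time: 25.2
position: [0.5959, -0.2822, 0.2362]
tool_rot: [0.655, -0.567, 0.326, -0.378]
ft_force: [-0.3, 0.3, -0.4]
grip_width: 0.0435
```

```bash
python3 st.py .5527 -.2886 .1501; python3 - <<'E'
from h import *
o,im=shot('w11')
E
```

```text
25.2 [[-0.0027, -0.0022, 1.0, -0.0503], [-1.0, 0.004, -0.0027, -0.0001], [-0.004, -1.0, -0.0022, 0.1744], [0.0, 0.0, 0.0, 1.0]] F rec [-0.0266  0.3914 -0.4708] M [ 0.0374 -0.199  -0.021 ] 0.04353835432951428 v 0.022225319233083782
```

View pics/w11.png

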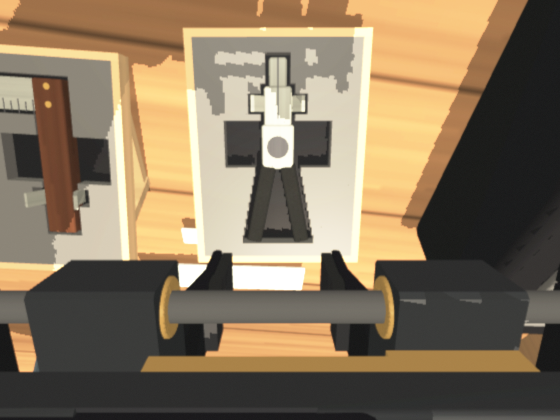

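carry_out:
  moves:
    - [0,0,0,4,0,0,0]
    - [0,0,0,8,0,0,0]
    - [0,0,3,10.7,0,0,0]
    - [0,0,6,10.7,0,0,0]
    - [0,0,9,10.7,0,0,0]
    - [0,0,11,10.7,0,0,0]
    - [0,0,12.2,10.7,0,0,0]
    - [0,0,12.7,10.7,0,0,0]
    - [0,0,12.7,10.7,0,0,0]
    - [0,0,12.7,10.7,0,0,0]

```text
time: 26.25
position: [0.6263, -0.2787, 0.0746]
tool_rot: [0.655, -0.566, 0.328, -0.379]
ft_force: [-0.6, -0.7, 0.0]
grip_width: 0.0005
```

```bash
python3 st.py .5527 -.2886 .1501; python3 - <<'E'
from h import *
o,im=shot('w12')
cv2.imwrite('pics/w12.png',cv2.resize(im[150:400,130:430],None,fx=2.4,fy=2.4))
E
```

```text
26.25 [[-0.0041, 0.0014, 1.0, 0.057], [-1.0, 0.0014, -0.0041, -0.0012], [-0.0014, -1.0, 0.0014, 0.0498], [0.0, 0.0, 0.0, 1.0]] F rec [-0.5848 -0.639  -0.3078] M [-0.0221 -0.1501 -0.0647] 0.0004997758053855966 v 0.011349775859950654
```

View pics/w12.png

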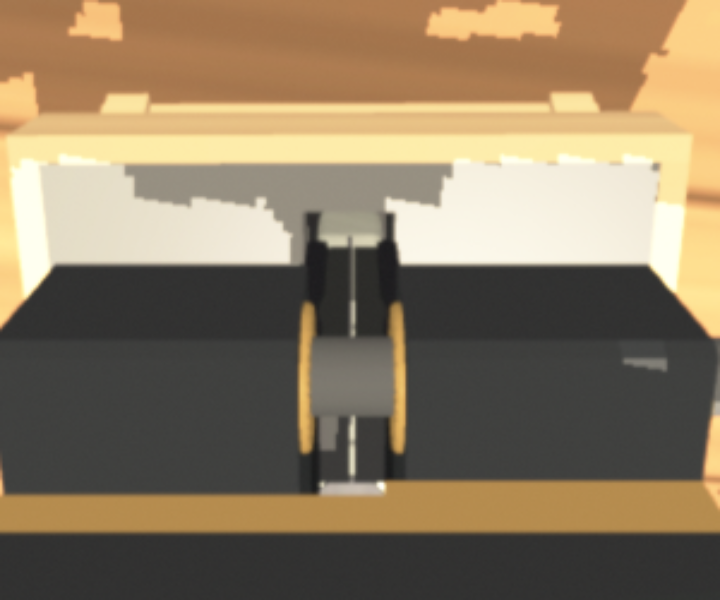

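carry_out:
  moves:
    - [0,0,0.3,0,0,0,0]
    - [0,0,0.55,0,0,0,0]
    - [0,0,0.75,0,0,0,0]
    - [0,0,0.85,0,0,0,0]
    - [0,0,0.85,0,0,0,0]

```text
time: 26.8
position: [0.6227, -0.2789, 0.069]
tool_rot: [0.655, -0.565, 0.328, -0.379]
ft_force: [2.8, 2.1, 7.2]
grip_width: 0.0004
```

```bash
python3 st.py .5527 -.2886 .1501
```

```text
26.8 [[-0.0044, 0.0026, 1.0, 0.0566], [-1.0, 0.001, -0.0044, -0.0008], [-0.001, -1.0, 0.0026, 0.0431], [0.0, 0.0, 0.0, 1.0]] F rec [-0.9074  1.6907  7.7437] M [ 0.246   0.1219 -0.0265] 0.0003591673161818797 v 0.001675000873372297
```

carry_out:
  moves:
    - [0,0,0.1,0,0,0,0]
    - [0,0,0.1,0,0,0,0]
    - [0,0,0.1,0,0,0,0]

```text
time: 27.1
position: [0.6226, -0.2789, 0.069]
tool_rot: [0.655, -0.565, 0.328, -0.379]
ft_force: [2.6, 2.4, 9.6]
grip_width: 0.0004
```

```bash
python3 st.py .5527 -.2886 .1501
```

```text
27.1 [[-0.0046, 0.0034, 1.0, 0.0566], [-1.0, 0.0005, -0.0046, -0.0008], [-0.0005, -1.0, 0.0034, 0.0431], [0.0, 0.0, 0.0, 1.0]] F rec [-2.2469  1.9528  9.8393] M [0.3553 0.2087 0.0179] 0.00038330094547014916 v 0.0007888894696338075
```

carry_out:
  moves:
    - [0,0,-1.5,0,0,0,0]
    - [0,0,-3,0,0,0,0]
    - [0,0,-3,-3,0,0,0]
    - [0,0,-3,-5.7,0,0,0]
    - [0,0,-1.5,-5.7,0,0,0]
    - [0,0,-0.4,-5.7,0,0,0]
    - [0,0,-0.1,-5.7,0,0,0]
    - [0,0,-0.1,-5.7,0,0,0]

```text
time: 27.9
position: [0.5733, -0.2862, 0.0978]
tool_rot: [0.656, -0.566, 0.327, -0.378]
ft_force: [2.0, 2.8, 12.3]
grip_width: 0.0003
```

```bash
python3 st.py .5527 -.2886 .1501
```

```text
27.9 [[-0.0045, 0.0, 1.0, -0.0009], [-1.0, 0.001, -0.0045, -0.0007], [-0.001, -1.0, 0.0, 0.0431], [0.0, 0.0, 0.0, 1.0]] F rec [-4.1106  2.4309 11.8395] M [0.2851 0.6951 0.0195] 0.0003314890259045949 v 0.004277516642396595
```

carry_out:
  moves:
    - [0,0,-2,0,0,0,0]
    - [0,0,-6,0,0,0,0]
    - [0,0,-10,0,0,0,0]
    - [0.5,0,-15,-4,0,0,0]
    - [0.5,0,-20,-7,0,0,0]
    - [0.5,0,-20,-7,0,0,0]
    - [0.5,0,-20,-7,0,0,0]
    - [0.5,0,-20,-7,0,0,0]

```text
time: 28.7
position: [0.6114, -0.2802, 0.3022]
tool_rot: [0.655, -0.566, 0.326, -0.379]
ft_force: [-0.1, 0.3, -0.4]
grip_width: 0.0326
```

```bash
python3 - <<'E'
from h import *
o,im=shot('w13');print(o['time'],o['ft_force'])
t=robot.camera('top')[:,:,::-1]
cv2.imwrite('pics/t13.png',t)
cv2.imwrite('pics/w13a.png',cv2.resize(im[0:260,0:400],None,fx=2,fy=2))
E
```

```text
28.7 [-0.13629017  0.29050809 -0.44001563]
```

View pics/w13a.png

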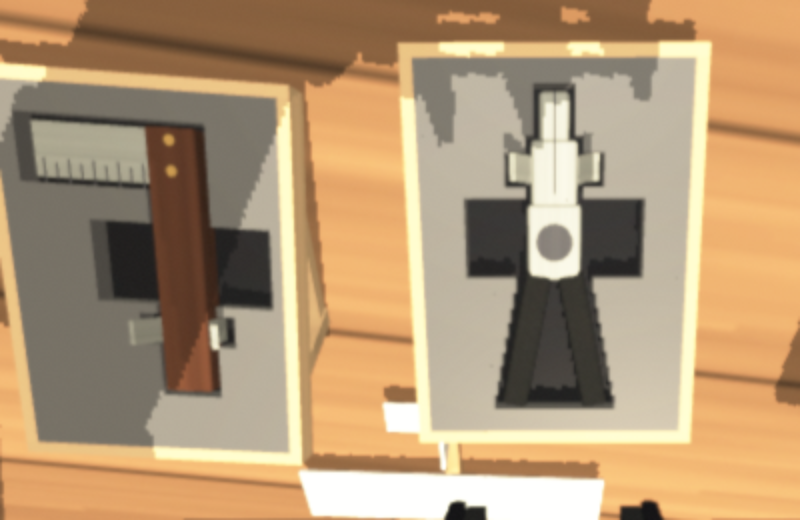

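View pics/t13.png

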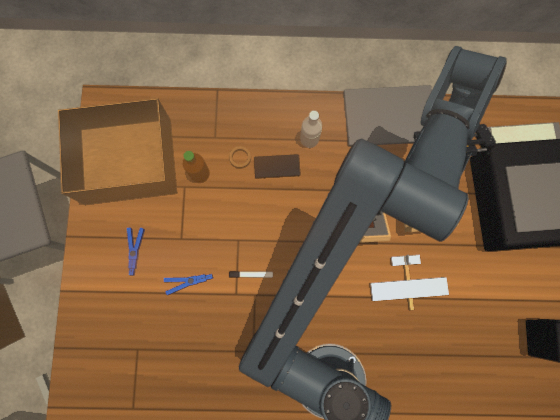

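The wrist view shows both tools seated. The pliers' joint is at crop (553,242), and the square's stock runs from (176,125) to (190,390). In the top view the bystanders are where they started.

```bash
python3 -c "
from rig import robot
print(robot.hand_in(), robot.get_obs()['time'])"
```

```text
the job is handed in; nothing more can be done
the job is handed in; nothing more can be done
```

I put the try square away first, then the steel pliers. Each was pressed past its spring clips into its matching recess, and the job was handed in at about 29 s of the 72 s allowed.

- **Seated flat:** I pressed each tool at two points with the closed fingertips.
  - **Square:** 11 N near the foot and 8 N past the grip point; the tops there were level to within 0.1 mm.
  - **Pliers:** 10 N near the nose and 12 N at the joint; the tops there were also level to within 0.1 mm.
  - **Height:** all four points are within about 0.5 mm of where my tray measurement puts a seated tool.
- **Final pictures:** both tools lie inside their cutouts in the right orientation, held by the clips. The force reading was near zero with the arm clear of the trays.
- **Other things on the table:** the bystanders look unmoved in the last top view.
- **Checks that disagreed:** I measured the square's tray once before the arm had settled, which put it about 1.5 mm off sideways. I corrected that from a second look before pressing. The wrist camera also read about 1 mm off sideways, and I allowed for it.

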